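Offer the spice box lid up to its hinge

TASK

The lid of the wooden spice box has to go back on its hinge, but a grey transport plug is locked into the gap between the two hinge barrels on the box. Turn the plug counter-clockwise (seen from above) until it stops, lift it out and leave it lying inside the box. Then take the lid out of its stand and hold it upright over the hinge so that its barrel sits in the gap and all three holes line up for the pin; finish while still holding the lid there, borne by the gripper alone and not resting on or pressing against the box, and leave the mug, the timer and the tin where they stand.

Things in the scene. Friction and masses are not known exactly. Their poses are not given: they have to be found in the camera images.
- spice_box: Open wooden box with a hinge block at its far side, fixed. Origin on the worktop below the middle of the hinge; z up, y along the hinge line, box towards -x (mm): outside x -134 to -24, y -80 to 80, rim 80 high; inside x -126 to -32, y -72 to 72, floor 8 high. Hinge block x -24 to 24, y -56 to 56, top 68 high, with a slot 30 (y) by 12 (x) below the hinge gap for the plug's foot.
- box_hinge (a point): Point on the hinge axis of the box, 85 mm above the worktop, midway between its two steel barrels; axes as spice_box. Barrels along y, outside diameter 18, bore 9, from y 21 to 49 and -49 to -21: between them a gap of 42 mm, open above, its floor 16 mm below the axis. The hinge pin for the bores is 5 in diameter.
- box_inside (a point): Middle of the box's inner floor, 8 mm above the worktop; axes as spice_box.
- plug: Grey plastic plug, 74 mm tall, 60 g. Origin on its axis at the underside of its flange (diameter 34, 5 thick; rests 68.5 above the worktop on a 6 mm slotted plate), z up. Above: neck diameter 14, then the bar grip. Below: a cross foot 26 long (x), 8 wide (y), z -14.5 to -8.5, under the plate when locked, with 2 mm of up-and-down play; the slot clears it by 2 mm all round.
- plug_grip (a point): Middle of the plug's bar grip, 40 long (x) by 12 thick (y) by 28 high, 46 mm above the plug's origin; axes as plug. Locked it starts 0.25 to 0.55 rad counter-clockwise of the box's x axis. Turned counter-clockwise from above until the bar lies along the box's y axis (1.57 rad; a stop lies just beyond) it lifts straight out. It turns freely.
- lid: Wooden lid, upright in its stand, about 200 g. Origin at the middle of the panel's lower edge; panel 10 mm thick (x), 160 wide (y), 118 high (z), plain above: pinch it over its top edge. Same from both faces: either way round is right.
- lid_barrel (a point): Middle of the steel hinge barrel that hangs below the middle of the lid's lower edge, on its axis, 15 mm below that edge; axes as lid. Barrel along y, outside diameter 18, bore 9, 36 long.
- stand: Wooden slotted stand, fixed. Origin at the centre of its underside; base 64 (x) by 170 (y). The lid stands along y in slots 12 wide at both ends (y 45 to 75 and -75 to -45), slot floor 38 high, cheeks 66 high. Lift the lid straight up at least 35 mm to clear it. A wall shelf hangs behind (x beyond 0.70 m), its underside 0.566 m above the worktop: mind the wrist.
- mug: Blue mug, 84x115x90 mm, bystander; origin at the centre of its underside.
- kitchen_timer: White and red round kitchen timer, 66 in diameter, 53 high, bystander; origin at the centre of its underside.
- tin_can: Tin can, 75 in diameter, 58 high, bystander; origin at the centre of its underside.

How it is judged:
On the way, in this order (a step that is already met when the one before it is completed fails the run):
1. the plug is out of its slot, lifted clear of the plate (z of plug in the frame of spice_box above 0.095 m), for 0.1 s.
2. the plug lies inside the box and has been let go (x of plug in the frame of box_inside between -0.047 and 0.047 m and y of plug in the frame of box_inside between -0.072 and 0.072 m and height (world z) of plug below 0.06 m and contact force between the fingers and plug below 0.1 N), for 0.2 s.
At the end, for the whole second after the job is handed in: Lid barrel in the gap within 3 mm of the hinge axis (4 mm along it), axes parallel within 0.07 rad, lid upright within 0.15 rad, still, gripped, touching the box with under 0.5 N; plug lying inside the box (x of lid_barrel in the frame of box_hinge between -0.003 and 0.003 m and y of lid_barrel in the frame of box_hinge between -0.004 and 0.004 m and z of lid_barrel in the frame of box_hinge between -0.003 and 0.003 m and angle between the y axis of lid and the y axis of spice_box, either way round below 0.07 rad and angle between lid's own z axis and vertical below 0.15 rad and contact force between the fingers and lid above 2 N and contact force between lid and spice_box below 0.5 N and linear speed of lid below 0.02 m/s and x of plug in the frame of box_inside between -0.047 and 0.047 m and y of plug in the frame of box_inside between -0.072 and 0.072 m and height (world z) of plug below 0.06 m); the arm keeps its last pose, push and grip.
It fails at once if the mug, timer or tin is shifted by more than 30 mm (distance of any of mug, kitchen_timer, tin_can from where it was at the start of the episode above 0.03 m).
It also fails if it takes over 48 s, if anything falls off the work surface, if the arm or the gripper's body presses on something with over 40 N, if the wrist force passes 120 N, or if a joint passes its speed limit or range.

ROBOT

A 6-joint arm with a two-finger parallel gripper is mounted at the origin on a cart in front of the work surface, level with it; the furniture and walls round the work are solid. World frame = base frame: x ahead of the robot, y to its left, z up, the work surface at z = 0. Lengths are in m, angles in rad, forces in N, time in s.
With the tool pointing down it reaches from about 0.25 to 0.775 m from the base axis. Payload 4 kg.
Tool frame: the origin (TCP) lies midway between the tips of the shut fingers; the grasp point (between the pads) lies 19 mm behind it; z points along the fingers, y is the line along which they close (so a half turn about z gives the same grasp; the last joint's range is limited). The gripper opens to 94 mm and grips with 3 to 60 N. Pads are 16 mm wide; open, the fingers measure 119 mm over their backs; the gripper's body (75 mm by 177 mm) begins 78 mm behind the grasp point.
Start: joints at [-1.221, 0.087, 1.371, -0, 1.684, -0.103], TCP at [0.241, -0.495, 0.206] pointing down, gripper open.
Joint ranges: [-3.1, 3.1], [-0.76, 2.03], [0.27, 2.55], [-1.08, 4.22], [0.17, 2.65], [-2.57, 2.57]. Speed limits (rad/s): [2.79, 2.79, 3.14, 3.14, 3.14, 3.14].

INTERFACE

Orientations are given as [roll, pitch, yaw] about the fixed x, y, z axes, in that order (R = Rz(yaw) Ry(pitch) Rx(roll)).
In Python, from bench import robot gives the robot as it stands.
- The arm moves only by the tool servo_tool, never from a script. Its argument "moves" is a list of rows, each a list of 5 numbers: the shift along the tool's x, y, z in units of 25 mm (1.0 is 25 mm), then the turn about the tool's z in units of 6 degrees (1.0 is 6 degrees), then the closure, from 0 (fully open) to 1 (shut). In form: [[dx, dy, dz, yaw, gripper], ...]. A call has 1 to 10 rows; each row is the pose to reach, as a shift and turn from the pose commanded when the call began, along the tool's axes at that moment; what a row does not reach only later rows make up. A row lasts 1/12 s, in which the tool goes at most 41.7 mm and 7.16 degrees, less where a joint would pass 70% of its speed; a pose out of reach is approached as far as the arm can. A call with a gripper value outside its range is refused whole. The fingers move at their own pace and stop on an object; the grip force is fixed at half the most. Time passes only in rows, so rows that repeat a pose let the fingers close. It gives the time, the measured TCP pose, the force, the opening and the grip force at its end, in the units of the state.
- robot.get_obs(): the state, without advancing time (a new reading comes with each control period).
- robot.snapshot(name): name is "side" or "top" or "wrist"; returns a dict with "image" (400x640x3 uint8, blue, green, red), "fx", "fy", "cx", "cy" (pixels), "eye" and "orientation" of the camera in the world; the wrist camera has in their place "T_tool_cam" (4x4, takes a point from camera to tool coordinates, whose origin is the TCP and whose axes are the flange's). Camera axes: x right, y down, z forward; pixel columns grow to the right and rows downward; lengths in m; the calibration is good to about 2 mm. A picture is of the moment at which its call begins: read the wrist's pose just before it. There is no depth.
- robot.close_job(): hands the job in; it is judged then, once.
The state is a dict: "time": time; "joint_positions": joint angles; "qvel": joint speeds; "joint_torque": joint torques, N m; "tool_pos": TCP position; "ee_rot": TCP orientation; "wrist_force": force on the tool from outside, world axes, zero at the start; "wrist_torque": the same for the moment, N m; "width": finger opening in m; "finger_force": force on a finger pad.
Only numpy, scipy, OpenCV 4.12 (cv2) and the standard library are available. Lean on these libraries where they do the work, as an engineer would, in place of code of your own. Each camera call takes 0.05 s, during which the arm holds its last target. There are 200 camera calls.

## Working session

There is one attempt and no reset: what is moved stays moved. The work goes in short steps, Python scripts to look and compute and a tool call to move; the robot and the scene stay as the last step left them, time stands still between calls to the robot, and variables do not carry over. Pictures are saved under pics/ and viewed, at most 10 in all, crops included, and the job is handed in when it is done.

Besides the shell and the picture viewer there is one more tool, called after ">>>" as a command line: name --pt "numbers of a row" for each row, then --argument value for the rest. servo_tool: Moves the arm, as the interface text tells. Its arguments: {"type":"object","properties":{"moves":{"type":"array"}},"required":["moves"]}

```bash
ls; mkdir -p pics; cat > h.py <<'E'
import numpy as np, cv2
from scipy.spatial.transform import Rotation as Rn
from bench import robot
def snap(n):
    o=robot.get_obs(); s=robot.snapshot(n)
    if n=="wrist":
        T=np.eye(4); T[:3,:3]=Rn.from_euler('xyz',o['ee_rot']).as_matrix(); T[:3,3]=o['tool_pos']
        s['T']=T@np.array(s['T_tool_cam'])
    else:
        q=np.array(s['orientation']); T=np.eye(4)
        T[:3,:3]=q if q.shape==(3,3) else Rn.from_euler('xyz',q).as_matrix(); T[:3,3]=s['eye']; s['T']=T
    return s
def ray(s,uv):
    d=s['T'][:3,:3]@np.array([(uv[0]-s['cx'])/s['fx'],(uv[1]-s['cy'])/s['fy'],1]); return s['T'][:3,3],d/np.linalg.norm(d)
def atz(s,uv,z):
    p,d=ray(s,uv); return p+d*(z-p[2])/d[2]
def tri(vs):
    A=np.zeros((3,3));b=np.zeros(3)
    for s,uv in vs:
        p,d=ray(s,uv);M=np.eye(3)-np.outer(d,d);A+=M;b+=M@p
    x=np.linalg.solve(A,b); return x,[np.linalg.norm(np.cross(x-p,d)) for p,d in [ray(*v) for v in vs]]
def proj(s,X):
    c=np.linalg.inv(s['T'])@np.r_[X,1]; return [c[0]/c[2]*s['fx']+s['cx'],c[1]/c[2]*s['fy']+s['cy']]
E
python3 - <<'E'
from h import *
import pickle
o=robot.get_obs();print(o)
for n in("top","side","wrist"):
    s=snap(n);pickle.dump({k:v for k,v in s.items()},open(f'{n}0.pkl','wb'));cv2.imwrite(f'pics/{n}0.png',s['image']);print(n,{k:v for k,v in s.items() if k not in('image',)})
E
```

```text
pics
{'time': 0.0, 'joint_positions': array([-1.22106656e+00,  8.79354282e-02,  1.37223081e+00, -3.10426175e-06,
        1.68358779e+00, -1.03116593e-01]), 'qvel': array([-3.21335470e-04,  5.34364607e-04,  1.05758152e-03,  6.75247532e-04,
        8.40535261e-05, -5.26124041e-04]), 'joint_torque': array([ 1.27444096e-04, -3.40176380e+01, -3.02430546e+01,  7.18292291e-02,
        3.29384557e-02, -1.69722080e-04]), 'tool_pos': array([ 0.24044018, -0.49405893,  0.20432677]), 'ee_rot': array([-3.13944245e+00, -2.19409195e-04,  4.52845776e-01]), 'wrist_force': array([-0.59408285,  0.30205427, -0.60931898]), 'wrist_torque': array([0.01839765, 0.00893039, 0.02176776]), 'finger_force': 0.0, 'width': 0.09437085996268504}
top {'fx': 377.1749089592834, 'fy': 377.1749089592834, 'cx': 321.6797623452886, 'cy': 199.40991235228606, 'eye': array([0.45503689, 0.12539563, 1.13260404]), 'orientation': array([-3.01841715, -0.02779937, -1.56508098]), 'T': array([[ 0.0057131 , -0.99238776,  0.12301992,  0.45503689],
       [-0.9995973 , -0.00908706, -0.02688253,  0.12539563],
       [ 0.02779579, -0.1228168
[... 581 characters left out ...]
 308.068269646687, 'fy': 308.068269646687, 'cx': 318.01281468865466, 'cy': 196.6969260450718, 'T_tool_cam': array([[ 7.08761058e-05, -9.66996893e-01, -2.54788153e-01,
         7.42217926e-02],
       [ 9.99999878e-01,  1.92864440e-04, -4.53801387e-04,
         3.61793673e-04],
       [ 4.87964106e-04, -2.54788090e-01,  9.66996790e-01,
        -1.80072782e-01],
       [ 0.00000000e+00,  0.00000000e+00,  0.00000000e+00,
         1.00000000e+00]]), 'T': array([[ 0.43756463, -0.86927996, -0.22997727,  0.30747547],
       [-0.89918357, -0.42371221, -0.10925601, -0.46230181],
       [-0.00247011,  0.25459835, -0.96704373,  0.38451567],
       [ 0.        ,  0.        ,  0.        ,  1.        ]])}
```

View pics/top0.png

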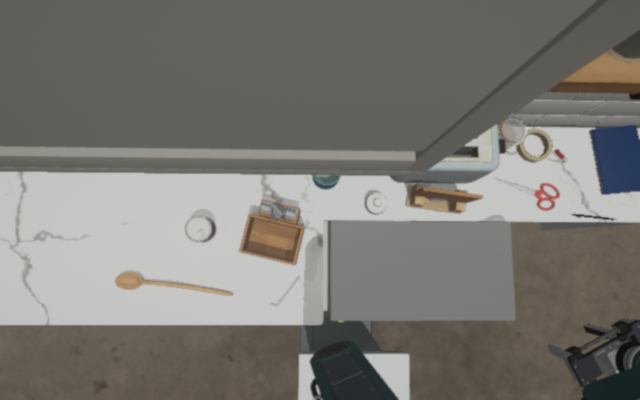

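View pics/side0.png

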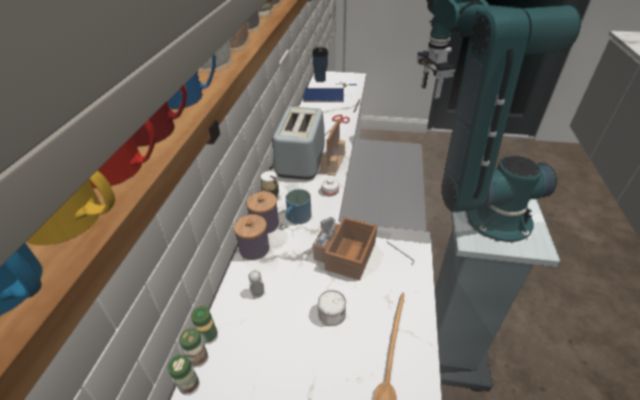

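The top view shows the box around (272,237) with the plug at about (278,210), the tin at (200,229), the timer at (375,202), the stand and lid at (443,198), and the mug at (326,180). The side view shows the box at (350,247), the plug at (325,230) and the lid at (335,145). I'll enlarge crops of both.

```bash
python3 - <<'E'
from h import *
import pickle
t=pickle.load(open('top0.pkl','rb'));s=pickle.load(open('side0.pkl','rb'))
def crop(im,x,y,w,h,k): return cv2.resize(im[y:y+h,x:x+w],None,fx=k,fy=k,interpolation=cv2.INTER_CUBIC)
a=crop(t['image'],230,175,95,95,4);b=crop(t['image'],395,165,100,70,4)   # 380x380, 400x280
c=np.zeros((400,790,3),np.uint8);c[:380,:380]=a;c[:280,390:790]=b
cv2.imwrite('pics/tc.png',c)
a=crop(s['image'],300,200,95,85,4);b=crop(s['image'],300,105,80,80,5)
c=np.zeros((400,790,3),np.uint8);c[:340,:380]=a;c[:400,390:790]=b
cv2.imwrite('pics/sc.png',c)
for n,p in dict(box=(272,237),plug=(278,210),stand=(443,198),tin=(200,229),timer=(375,202),mug=(326,180)).items(): print(n,atz(t,p,0.06))
E
```

```text
box [0.47989961 0.23593373 0.06      ]
plug [0.55652341 0.22057648 0.06      ]
stand [ 0.59537482 -0.25487325  0.06      ]
tin [0.50101506 0.43835763 0.06      ]
timer [ 0.58194711 -0.05709155  0.06      ]
mug [0.64460359 0.08418034 0.06      ]
```

View pics/tc.png

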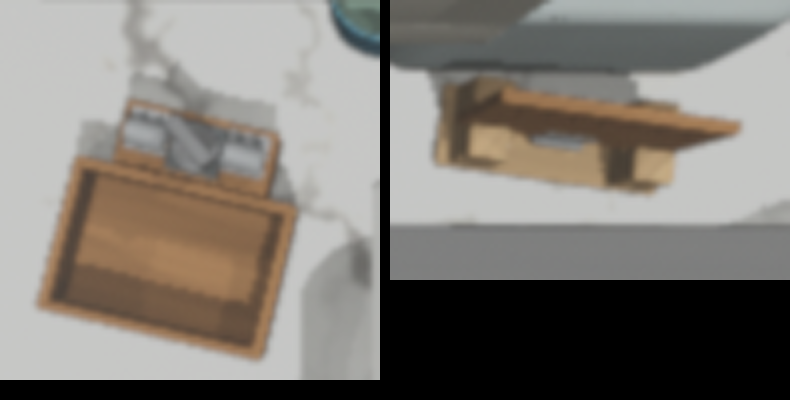

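View pics/sc.png

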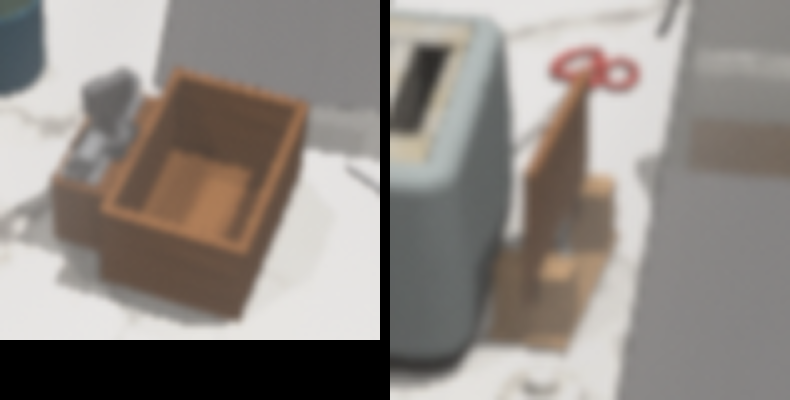

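The crops show the plug bar running from about (170,115) to (210,165) in tc.png, between the barrels. The lid's top edge runs from (503,88) to (740,125). Next I'll fit the box and lid poses from both views.

```bash
cat >> h.py <<'E'
import pickle
def load(n): return pickle.load(open(n,'rb'))
def bx(p,X):
    c,s=np.cos(p[2]),np.sin(p[2]); return np.array([p[0]+c*X[0]-s*X[1],p[1]+s*X[0]+c*X[1],X[2]])
E
python3 - <<'E'
from h import *
from scipy.optimize import least_squares
t=load('top0.pkl');s=load('side0.pkl')
A=lambda x,y:(230+(x+.5)/4-.5,175+(y+.5)/4-.5); B=lambda x,y:(395+(x-390+.5)/4-.5,165+(y+.5)/4-.5)
C=lambda x,y:(300+(x+.5)/4-.5,200+(y+.5)/4-.5); D=lambda x,y:(300+(x-390+.5)/5-.5,105+(y+.5)/5-.5)
rim=[(-24,80),(-24,-80),(-134,-80),(-134,80)]
ut=[A(78,157),A(297,204),A(262,358),A(38,305)]; us=[C(105,205),C(177,70),C(308,102),C(247,250)]
for i in range(4): print('rim',rim[i],*tri([(t,ut[i]),(s,us[i])]))
f=lambda p:np.concatenate([np.subtract(proj(v,bx(p,(X[0]/1e3,X[1]/1e3,.08))),u) for v,U in((t,ut),(s,us)) for X,u in zip(rim,U)])
r=least_squares(f,[.56,.22,-.2]);print('box',r.x,np.round(r.fun,1))
L=[tri([(t,B(503,88)),(s,D(527,175))]),tri([(t,B(740,125)),(s,D(585,75))])]
print('lid',L)
l,rr=L[0][0],L[1][0];print((l+rr)/2,np.linalg.norm(l-rr))
# with z=.156
for v,u in((t,B(503,88)),(s,D(527,175)),(t,B(740,125)),(s,D(585,75))):print(atz(v,u,.156))
# plug bar top
p=[tri([(t,A(165,112)),(s,C(85,88))]),tri([(t,A(212,160)),(s,C(138,75))])];print('plug',p)
# toaster top near corners
print('toaster',atz(t,(425,181),.19),atz(t,(497,170),.19),atz(s,(275,146),.19))
E
```

```text
rim (-24, 80) [0.54132764 0.2986091  0.08023318] [np.float64(0.0017746427448811141), np.float64(0.0017746427448811)]
rim (-24, -80) [0.50891328 0.14605972 0.07375111] [np.float64(0.002954990701199492), np.float64(0.002954990701199529)]
rim (-134, -80) [0.40414207 0.16902634 0.07588959] [np.float64(0.0012839127931987856), np.float64(0.0012839127931988624)]
rim (-134, 80) [0.43873093 0.32337111 0.07851126] [np.float64(0.0021389030309461217), np.float64(0.0021389030309462783)]
box [ 0.5505199   0.21771259 -0.2184785 ] [-0.8 -0.5  0.4  0.6  0.1  1.2 -0.7  1.4 -1.8  0.5 -1.1 -1.9  0.3 -1.
 -0.2  0.1]
lid [(array([ 0.60999266, -0.16942045,  0.15222718]), [np.float64(0.00319414138212869), np.float64(0.003194141382128676)]), (array([ 0.58777962, -0.32995525,  0.146338  ]), [np.float64(0.0029768805991786883), np.float64(0.0029768805991787686)])]
[ 0.59888614 -0.24968785  0.14928259] 0.16217128320343754
[ 0.61261249 -0.16822164  0.156     ]
[ 0.60581481 -0.1629652   0.156     ]
[ 0.58944912 -0.32548108  0.156     ]
[ 0.58271415 -0.31238877  0.156     ]
plug [(array([0.56667085, 0.23350377, 0.130002  ]), [np.float64(0.002802586927550148), np.float64(0.0028025869275501588)]), (array([0.53400374, 0.20249398, 0.11851422]), [np.float64(0.004589887101607923), np.float64(0.004589887101608016)])]
toaster [ 0.62172469 -0.16387032  0.19      ] [ 0.65245102 -0.35177846  0.19      ] [ 0.76590265 -0.04499328  0.19      ]
```

>>> servo_tool --pt "0 0 -1.5 0 0" --pt "23.6 -20.2 -3 2.4 0" --pt "23.6 -20.2 -3 2.4 0" --pt "23.6 -20.2 -3 2.4 0" --pt "23.6 -20.2 -3 2.4 0" --pt "23.6 -20.2 -3 2.4 0" --pt "23.6 -20.2 -3 2.4 0" --pt "23.6 -20.2 -3 2.4 0" --pt "23.6 -20.2 -3 2.4 0" --pt "23.6 -20.2 -3 2.4 0"

```text
time: 0.98
tool_pos: [0.3898, -0.1497, 0.261]
ee_rot: [3.141, -0.0, 0.201]
wrist_force: [0.5, -0.1, 0.8]
width: 0.0938
finger_force: 0.0
```

```bash
cat >> h.py <<'E'
def go(x,y,z,yaw,cmd=None):
    o=robot.get_obs(); p=o['tool_pos']; w=o['ee_rot'][2]
    d=np.array([x,y,z])-p; c,s=np.cos(w),np.sin(w)
    dy=(yaw-w+np.pi)%(2*np.pi)-np.pi
    print('t%.2f at'%o['time'],np.round(p,4),np.round(o['ee_rot'],4),'j6 %.2f'%o['joint_positions'][5],'F',np.round(o['wrist_force'],1),'w %.4f f %.1f'%(o['width'],o['finger_force']))
    print('units',np.round(np.array([d[0]*c+d[1]*s,d[0]*s-d[1]*c,-d[2]])/.025,3),np.round(-np.degrees(dy)/6,3))
E
python3 -c "
from h import *
go(.55,.218,.28,.2)"
```

```text
t0.98 at [ 0.3898 -0.1497  0.261 ] [ 3.1414e+00 -2.0000e-04  2.0100e-01] j6 0.87 F [ 0.5 -0.1  0.8] w 0.0938 f 0.0
units [  9.215 -13.132  -0.759] 0.009
```

>>> servo_tool --pt "9 -12.8 -0.8 0 0" --pt "9 -12.8 -0.8 0 0" --pt "9 -12.8 -0.8 0 0" --pt "9 -12.8 -0.8 0 0" --pt "9 -12.8 -0.8 0 0" --pt "9 -12.8 -0.8 0 0" --pt "9 -12.8 -0.8 0 0" --pt "9 -12.8 -0.8 0 0" --pt "9 -12.8 -0.8 0 0" --pt "9 -12.8 -0.8 0 0"

```text
time: 1.82
tool_pos: [0.5467, 0.2115, 0.2795]
ee_rot: [-3.14, 0.001, 0.206]
wrist_force: [-0.9, -0.7, 0.2]
width: 0.094
finger_force: 0.0
```

>>> servo_tool --pt "0 0 0 0 0" --pt "0 0 0 0 0" --pt "0 0 0 0 0"

```text
time: 2.07
tool_pos: [0.5458, 0.206, 0.2807]
ee_rot: [3.141, 0.001, 0.201]
wrist_force: [-0.9, -0.3, 0.0]
width: 0.0939
finger_force: 0.0
```

```bash
python3 - <<'E'
from h import *
go(.55,.218,.28,.2)
s=snap('wrist');pickle.dump(s,open('w1.pkl','wb'))
b=[.5505,.2177,-.2185]
print([np.round(proj(s,bx(b,X)),0) for X in((0,0,.1285),(0,.08,.08),(-.134,-.08,.08))])
cv2.imwrite('pics/w1.png',cv2.resize(s['image'],None,fx=1.25,fy=1.25,interpolation=cv2.INTER_CUBIC))
E
```

```text
t2.07 at [0.5458 0.206  0.2807] [3.1408e+00 9.0000e-04 2.0080e-01] j6 1.63 F [-0.9 -0.3  0. ] w 0.0939 f 0.0
units [ 0.261 -0.437  0.029] 0.008
[array([308., 179.]), array([249., 145.]), array([324., 282.])]
```

View pics/w1.png

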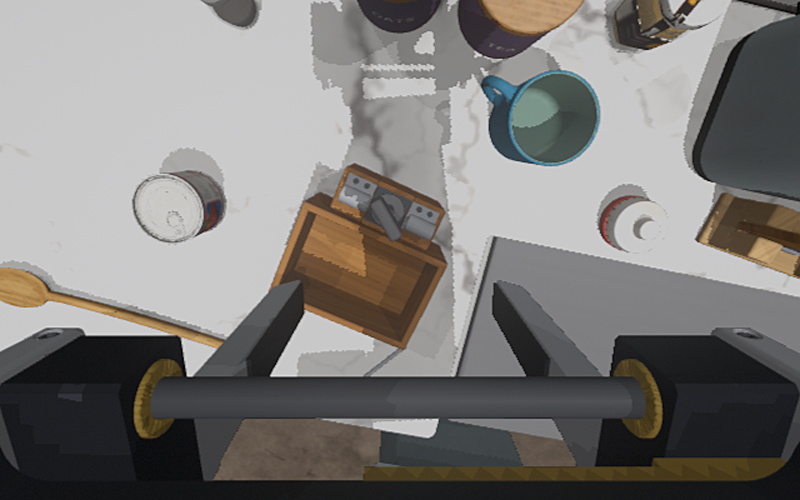

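w1 shows the box with its hinge at (388,208), the bar tilted up-left, the tin at (180,207), the mug at (555,115) and the timer at (633,223). I'll enlarge it to read exact pixels.

```bash
python3 - <<'E'
from h import *
s=load('w1.pkl');cv2.imwrite('pics/w1c.png',cv2.resize(s['image'][125:273,215:365],None,fx=4,fy=4,interpolation=cv2.INTER_CUBIC))
E
```

```text
(no output)
```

View pics/w1c.png

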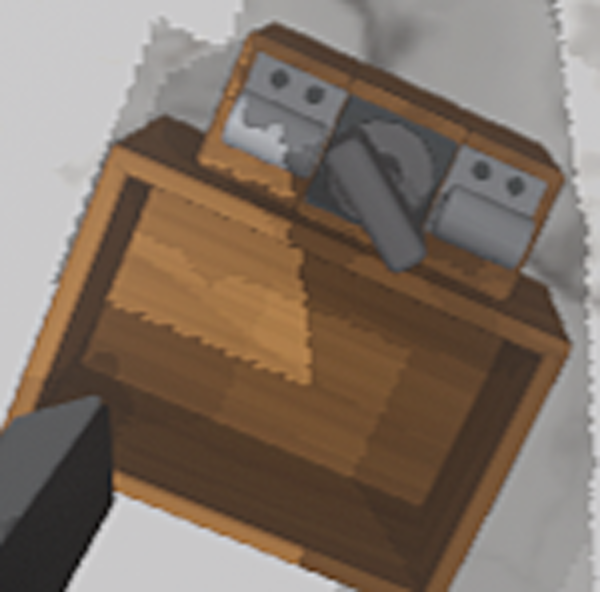

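```bash
python3 - <<'E'
from h import *
from scipy.optimize import least_squares
t=load('top0.pkl');s=load('side0.pkl');w=load('w1.pkl')
A=lambda x,y:(230+(x+.5)/4-.5,175+(y+.5)/4-.5)
C=lambda x,y:(300+(x+.5)/4-.5,200+(y+.5)/4-.5); W=lambda x,y:(215+(x+.5)/4-.5,125+(y+.5)/4-.5)
rim=[(-24,80,80),(-24,-80,80),(-134,-80,80),(-134,80,80)]
ob=[(t,rim[i],u) for i,u in enumerate([A(78,157),A(297,204),A(262,358),A(38,305)])]
ob+=[(s,rim[i],u) for i,u in enumerate([C(105,205),C(177,70),C(308,102),C(247,250)])]
wo=[(w,rim[0],W(120,148)),(w,rim[1],W(569,345)),(w,(24,56,68),W(250,45)),(w,(24,-56,68),W(562,178)),(w,(-24,56,68),W(199,160)),(w,(-24,-56,68),W(506,300))]
def fit(ob):
    f=lambda p:np.concatenate([np.subtract(proj(v,bx(p,np.array(X)/1e3)),u) for v,X,u in ob])
    r=least_squares(f,[.55,.22,-.2],loss='soft_l1');print(r.x,np.round(f(r.x).reshape(-1,2),1).tolist());return r.x
fit(ob);b=fit(wo);fit(ob+wo)
print('rim corners tri',tri([(t,A(78,157)),(s,C(105,205)),(w,W(120,148))])[0],tri([(t,A(297,204)),(s,C(177,70)),(w,W(569,345))])[0])
P=[atz(w,W(*q),.1285) for q in((339,148),(411,261))];d=P[0]-P[1];print(P,(P[0]+P[1])/2,np.linalg.norm(d),np.arctan2(d[1],d[0]))
print('hinge top px crop',[(proj(w,bx(b,X))-np.array([215,125]))*4 for X in((0,0,.1285),(0,.021,.094),(0,-.021,.094))])
E
```

```text
[ 0.55069014  0.21752279 -0.21820668] [[-0.7, -0.5], [0.5, 0.6], [0.1, 1.1], [-0.6, 1.4], [-1.9, 0.4], [-1.2, -1.9], [0.2, -1.1], [-0.2, -0.0]]
[ 0.55244327  0.21756109 -0.22212635] [[-1.6, -0.8], [2.0, 0.5], [-0.3, -3.5], [2.2, -0.3], [-1.7, 2.5], [0.3, 1.9]]
[ 0.5519502   0.21754109 -0.21928707] [[-0.7, -1.0], [0.5, 0.2], [0.1, 0.7], [-0.6, 0.9], [-2.3, 0.4], [-1.5, -1.9], [-0.2, -1.1], [-0.7, -0.0], [-1.7, -0.2], [2.0, 0.7], [-0.4, -3.0], [2.2, -0.1], [-1.7, 3.0], [0.3, 2.2]]
rim corners tri [0.54288014 0.2985682  0.07875566] [0.50916247 0.14601196 0.07337447]
[array([0.56713806, 0.23070444, 0.1285    ]), array([0.54019519, 0.20534155, 0.1285    ])] [0.55366662 0.21802299 0.1285    ] 0.03700262629618802 0.7552006964100217
hinge top px crop [array([374.72673836, 208.30526582]), array([313.91391281, 157.64302927]), array([441.41780162, 214.15184767])]
```

```bash
python3 -c "
from h import *
go(.553,.2178,.16,.755);go(.553,.2178,.1,.755)"
```

```text
t2.12 at [0.5458 0.2056 0.2811] [3.141e+00 3.000e-04 2.000e-01] j6 1.63 F [-0.2 -0.1  0.7] w 0.0940 f 0.0
units [ 0.378 -0.42   4.844] -5.299
t2.12 at [0.5458 0.2056 0.2811] [3.141e+00 3.000e-04 2.000e-01] j6 1.63 F [-0.2 -0.1  0.7] w 0.0940 f 0.0
units [ 0.378 -0.42   7.244] -5.299
```

>>> servo_tool --pt "0.38 -0.42 1.5 -1.2 0" --pt "0.38 -0.42 3 -2.4 0" --pt "0.38 -0.42 4.8 -3.6 0" --pt "0.38 -0.42 4.8 -4.8 0" --pt "0.38 -0.42 4.8 -5.3 0" --pt "0.38 -0.42 4.8 -5.3 0" --pt "0.38 -0.42 4.8 -5.3 0"

```text
time: 2.7
tool_pos: [0.5535, 0.2178, 0.1619]
ee_rot: [3.141, -0.001, 0.753]
wrist_force: [0.4, -0.1, -0.2]
width: 0.0936
finger_force: 0.0
```

```bash
python3 - <<'E'
from h import *
go(.553,.2178,.1,.755)
s=snap('wrist');pickle.dump(s,open('w2.pkl','wb'))
b=[.5525,.2177,-.22]
print([np.round(proj(s,bx(b,X)),0) for X in((0,0,.1285),(0,.021,.094),(0,-.021,.094))])
c=np.array(proj(s,bx(b,(0,0,.1285)))).astype(int);print(c)
cv2.imwrite('pics/w2.png',cv2.resize(s['image'][max(0,c[1]-100):c[1]+100,max(0,c[0]-120):c[0]+120],None,fx=3,fy=3,interpolation=cv2.INTER_CUBIC)[:600,:800])
E
```

```text
t2.70 at [0.5535 0.2178 0.1619] [ 3.1408e+00 -1.0000e-03  7.5300e-01] j6 1.10 F [ 0.4 -0.1 -0.2] w 0.0936 f 0.0
units [-0.014 -0.015  2.476] -0.02
[array([317., 221.]), array([302., 188.]), array([331., 227.])]
[316 221]
```

View pics/w2.png

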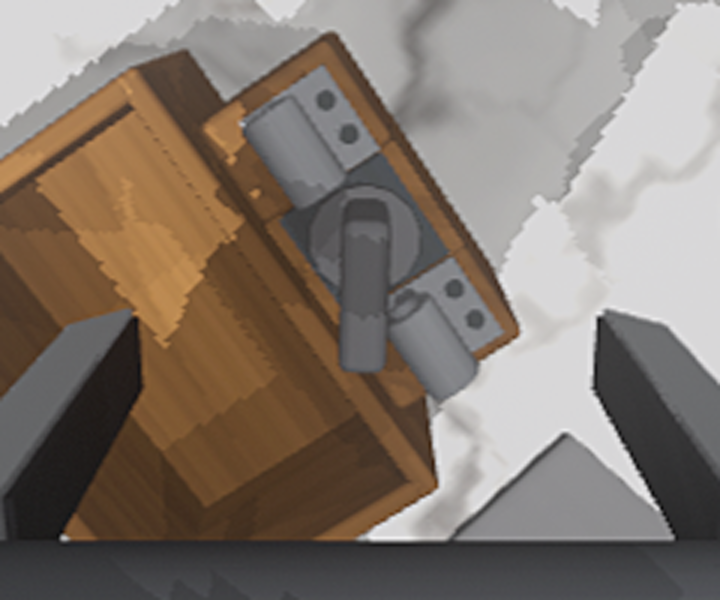

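w2 shows the bar at crop (365,295), vertical and centred between the fingers, so it is aligned with tool x. I'll descend, then close.

>>> servo_tool --pt "0 0 1.2 0 0" --pt "0 0 2.45 0 0" --pt "0 0 2.45 0 0" --pt "0 0 2.45 0 0" --pt "0 0 2.45 0 1" --pt "0 0 2.45 0 1" --pt "0 0 2.45 0 1" --pt "0 0 2.45 0 1" --pt "0 0 2.45 0 1" --pt "0 0 2.45 0 1"

```text
time: 3.58
tool_pos: [0.5536, 0.2192, 0.1004]
ee_rot: [3.141, -0.001, 0.756]
wrist_force: [0.7, -0.2, -0.1]
width: 0.0573
finger_force: 0.0
```

>>> servo_tool --pt "0 0 0 0 1" --pt "0 0 0 0 1" --pt "0 0 0 0 1" --pt "0 0 0 0 1"

```text
time: 3.92
tool_pos: [0.5533, 0.219, 0.0997]
ee_rot: [3.142, 0.0, 0.756]
wrist_force: [1.3, -0.5, -0.4]
width: 0.0311
finger_force: 0.0
```

```bash
python3 -c "
from h import *
go(.553,.2178,.1,-.22+1.575)"
```

```text
t3.92 at [0.5533 0.219  0.0997] [3.1416e+00 2.0000e-04 7.5650e-01] j6 1.10 F [ 1.3 -0.5 -0.4] w 0.0311 f 0.0
units [-0.042  0.028 -0.013] -5.715
```

>>> servo_tool --pt "0 0 0 0 1" --pt "0 0 0 0 1" --pt "0 0 0 0 1" --pt "0 0 0 0 1" --pt "0 0 0 0 1" --pt "0 0 0 0 1" --pt "0 0 0 0 1"

```text
time: 4.5
tool_pos: [0.5533, 0.219, 0.0996]
ee_rot: [-3.142, 0.0, 0.756]
wrist_force: [0.1, -0.1, -0.8]
width: 0.0115
finger_force: 29.9
```

>>> servo_tool --pt "0 0 0 -0.8 1" --pt "0 0 0 -1.6 1" --pt "0 0 0 -2.4 1" --pt "0 0 0 -3.2 1" --pt "0 0 0 -4 1" --pt "0 0 0 -4.8 1" --pt "0 0 0 -5.4 1" --pt "0 0 0 -5.7 1" --pt "0 0 0 -5.7 1"

```text
time: 5.25
tool_pos: [0.5533, 0.219, 0.0997]
ee_rot: [-3.141, 0.0, 1.354]
wrist_force: [0.2, -0.4, -0.3]
width: 0.0118
finger_force: 29.9
```

```bash
python3 -c "
from h import *
go(.553,.2178,.1,-.22+1.575);o=robot.get_obs();print(o['wrist_torque'])"
```

```text
t5.25 at [0.5533 0.219  0.0997] [-3.1414e+00  2.0000e-04  1.3539e+00] j6 0.50 F [ 0.2 -0.4 -0.3] w 0.0118 f 29.9
units [-0.05   0.001 -0.013] -0.011
[-0.05775323 -0.07738006 -0.02389813]
```

>>> servo_tool --pt "0 0 0 -0.3 1" --pt "0 0 0 -0.6 1" --pt "0 0 0 -0.6 1"

```text
time: 5.5
tool_pos: [0.5531, 0.219, 0.0996]
ee_rot: [-3.141, 0.0, 1.416]
wrist_force: [0.2, 0.5, -0.3]
width: 0.0119
finger_force: 29.9
```

```bash
python3 -c "
from h import *
go(.553,.2178,.1,-.22+1.575);o=robot.get_obs();print(o['wrist_torque'])"
```

```text
t5.50 at [0.5531 0.219  0.0996] [-3.1410e+00  4.0000e-04  1.4159e+00] j6 0.44 F [ 0.2  0.5 -0.3] w 0.0119 f 29.9
units [-0.047  0.005 -0.014] 0.581
[-0.01446734  0.09272181  0.00683649]
```

>>> servo_tool --pt "0 0 0 -0.3 1" --pt "0 0 0 -0.6 1" --pt "0 0 0 -0.6 1"

```text
time: 5.75
tool_pos: [0.5528, 0.219, 0.0997]
ee_rot: [-3.14, 0.0, 1.478]
wrist_force: [-1.6, -0.0, 1.4]
width: 0.0119
finger_force: 29.9
```

```bash
python3 -c "
from h import *
go(.553,.2178,.1,-.22+1.575);o=robot.get_obs();print(o['wrist_torque'],o['joint_torque'])
s=snap('wrist');pickle.dump(s,open('w3.pkl','wb'));cv2.imwrite('pics/w3.png',cv2.resize(s['image'][130:290,200:440],None,fx=3.3,fy=3.3,interpolation=cv2.INTER_CUBIC))"
```

```text
t5.75 at [0.5528 0.219  0.0997] [-3.1404e+00  4.0000e-04  1.4778e+00] j6 0.37 F [-1.6 -0.   1.4] w 0.0119 f 29.9
units [-0.046  0.012 -0.014] 1.173
[-0.06862837  0.3016116  -0.15141357] [-6.29017828e-02 -3.89804578e+01 -2.99107504e+01 -2.07139563e-02
 -5.88033590e-01 -3.82168433e-01]
```

>>> servo_tool --pt "0 0 0 0.5 1" --pt "0 0 0 0.5 1" --pt "0 0 -0.15 0.5 1" --pt "0 0 -0.3 0.5 1" --pt "0 0 -0.3 0.5 1"

```text
time: 6.22
tool_pos: [0.554, 0.2193, 0.1084]
ee_rot: [3.14, -0.001, 1.427]
wrist_force: [-0.8, -0.6, -0.3]
width: 0.0118
finger_force: 29.9
```

```bash
python3 -c "
from h import *
go(.553,.2178,.1,-.22+1.575);o=robot.get_obs();print(o['wrist_torque'])"
```

```text
t6.22 at [0.554  0.2193 0.1084] [ 3.1398e+00 -7.0000e-04  1.4270e+00] j6 0.43 F [-0.8 -0.6 -0.3] w 0.0118 f 29.9
units [-0.063 -0.03   0.338] 0.688
[-0.00676638  0.17641318 -0.01450963]
```

>>> servo_tool --pt "0 0 -1 0 1" --pt "0 0 -2 0 1" --pt "0 0 -3 0.6 1" --pt "0 0 -3 0.6 1" --pt "0 0 -3 0.6 1" --pt "0 0 -3 0.6 1"

```text
time: 6.72
tool_pos: [0.5531, 0.2189, 0.1814]
ee_rot: [-3.141, 0.001, 1.365]
wrist_force: [-0.0, -0.8, -1.7]
width: 0.0118
finger_force: 29.9
```

```bash
python3 -c "
from h import *
go(.4754,.2349,.1834,1.353);go(.4754,.2349,.058,1.353)
s=snap('wrist');pickle.dump(s,open('w3.pkl','wb'))"
```

```text
t6.72 at [0.5531 0.2189 0.1814] [-3.1411e+00  5.0000e-04  1.3647e+00] j6 0.49 F [-0.  -0.8 -1.7] w 0.0118 f 29.9
units [-0.011 -3.173 -0.078] 0.112
t6.72 at [0.5531 0.2189 0.1814] [-3.1411e+00  5.0000e-04  1.3647e+00] j6 0.49 F [-0.  -0.8 -1.7] w 0.0118 f 29.9
units [-0.011 -3.173  4.938] 0.112
```

>>> servo_tool --pt "0 -1.5 0 0.1 1" --pt "0 -3.17 0 0.1 1" --pt "0 -3.17 0 0.1 1" --pt "0 -3.17 1.2 0.1 1" --pt "0 -3.17 2.4 0.1 1" --pt "0 -3.17 3.6 0.1 1" --pt "0 -3.17 4.5 0.1 1" --pt "0 -3.17 4.9 0.1 1" --pt "0 -3.17 4.9 0.1 1" --pt "0 -3.17 4.9 0.1 1"

```text
time: 7.6
tool_pos: [0.4757, 0.2352, 0.0594]
ee_rot: [-3.141, 0.001, 1.354]
wrist_force: [-0.3, -1.1, -0.1]
width: 0.012
finger_force: 30.0
```

>>> servo_tool --pt "0 0 0 0 0.6" --pt "0 0 0 0 0.6" --pt "0 0 0 0 0.6" --pt "0 0 0 0 0.6" --pt "0 0 0 0 0.6" --pt "0 0 0 0 0.6"

```text
time: 8.1
tool_pos: [0.476, 0.2354, 0.0602]
ee_rot: [3.141, -0.0, 1.353]
wrist_force: [0.5, -0.2, 1.0]
width: 0.0376
finger_force: 0.0
```

>>> servo_tool --pt "0 0 -1 0 0.6" --pt "0 0 -2.5 0 0.6" --pt "0 0 -4 0 0.6" --pt "0 0 -5.5 0 0.5" --pt "0 0 -7 0 0.5" --pt "0 0 -8 0 0.5" --pt "0 0 -8 0 0.5"

```text
time: 8.68
tool_pos: [0.4782, 0.2363, 0.2677]
ee_rot: [3.13, -0.007, 1.354]
wrist_force: [0.5, 0.8, 1.2]
width: 0.0469
finger_force: 0.0
```

```bash
python3 - <<'E'
from h import *
s=snap('wrist');pickle.dump(s,open('w4.pkl','wb'))
t=snap('top');pickle.dump(t,open('top4.pkl','wb'))
# lid from top view: yaw
go(.55,-.25,.30,1.43)
E
```

```text
t8.78 at [0.4763 0.2355 0.2611] [ 3.1390e+00 -1.5000e-03  1.3534e+00] j6 0.57 F [-0.7 -0.3 -0.5] w 0.0471 f 0.0
units [-18.327   7.069  -1.558] -0.732
```

>>> servo_tool --pt "-18.4 8 0 -0.7 0.4" --pt "-18.4 8 0 -0.7 0.4" --pt "-18.4 8 0 -0.7 0.4" --pt "-18.4 8 0 -0.7 0.4" --pt "-18.4 8 0 -0.7 0.4" --pt "-18.4 8 0 -0.7 0.4" --pt "-18.4 8 0 -0.7 0.4" --pt "-18.4 8 0 -0.7 0.4" --pt "-18.4 8 0 -0.7 0.4" --pt "-18.4 8 0 -0.7 0.4"

```text
time: 9.62
tool_pos: [0.5546, -0.1753, 0.2568]
ee_rot: [-3.137, -0.001, 1.426]
wrist_force: [1.1, 0.2, 0.3]
width: 0.0566
finger_force: 0.0
```

```bash
python3 - <<'E'
from h import *
go(.575,-.25,.26,1.43)
s=snap('wrist');pickle.dump(s,open('w5a.pkl','wb'))
E
```

```text
t9.62 at [ 0.5546 -0.1753  0.2568] [-3.1370e+00 -1.3000e-03  1.4265e+00] j6 -0.26 F [1.1 0.2 0.3] w 0.0566 f 0.0
units [-2.838  1.238 -0.129] -0.033
```

>>> servo_tool --pt "-1.2 0.6 0 0 0.4" --pt "-2.2 1 0 0 0.4" --pt "-2.2 1 0 0 0.4" --pt "-2.2 1 0 0 0.4" --pt "-2.2 1 0 0 0.4" --pt "-2.2 1 0 0 0.4"

```text
time: 10.17
tool_pos: [0.5721, -0.2302, 0.259]
ee_rot: [-3.14, -0.001, 1.428]
wrist_force: [-0.3, -0.6, -1.3]
width: 0.0564
finger_force: 0.0
```

```bash
python3 - <<'E'
from h import *
go(.6,-.25,.26,1.43)
s=snap('wrist');pickle.dump(s,open('w5.pkl','wb'))
for P in([.61,-.169,.156],[.588,-.33,.156]): print(proj(s,P))
a=s['image'][60:360,20:620]
im=np.zeros((600,800,3),np.uint8); im[:400,:800]=cv2.resize(a,(800,400),interpolation=cv2.INTER_CUBIC)
w=load('w4.pkl')['image']; im[400:600,:320]=cv2.resize(w,(320,200),interpolation=cv2.INTER_AREA)
t=load('top4.pkl')['image'][195:265,230:320]; im[400:600,330:587]=cv2.resize(t,(257,200),interpolation=cv2.INTER_CUBIC)
cv2.imwrite('pics/m5.png',im)
E
```

```text
t10.17 at [ 0.5721 -0.2302  0.259 ] [-3.1401e+00 -8.0000e-04  1.4280e+00] j6 -0.33 F [-0.3 -0.6 -1.3] w 0.0564 f 0.0
units [-0.624  1.218 -0.038] -0.019
[np.float64(349.9227852882112), np.float64(124.75484572114459)]
[np.float64(346.8632628853724), np.float64(286.83926148381414)]
```

View pics/m5.png

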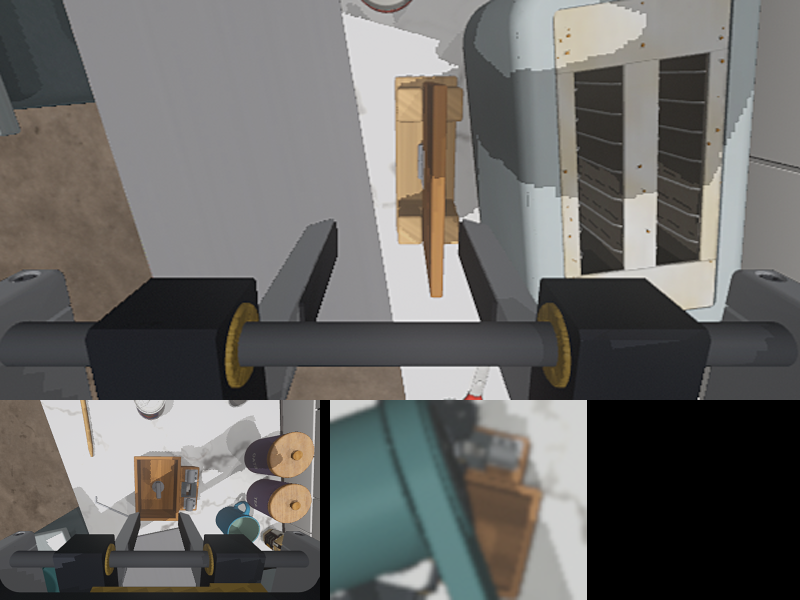

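m5 shows the plug inside the box, bottom-left at (157,490). The lid's top edge runs from (439,82) to (437,296), and the toaster is to its right. I'll measure the lid and the toaster clearance.

```bash
python3 - <<'E'
from h import *
w=load('w5.pkl');w1=load('w1.pkl');s=load('side0.pkl');t=load('top0.pkl');a=load('w5a.pkl')
W=lambda x,y:(20+(x+.5)*.75-.5,60+(y+.5)*.75-.5)
B=lambda x,y:(395+(x-390+.5)/4-.5,165+(y+.5)/4-.5);D=lambda x,y:(300+(x-390+.5)/5-.5,105+(y+.5)/5-.5)
L=[]
for u,ut,us in((W(439,82),B(503,88),D(527,175)),(W(437,296),B(740,125),D(585,75))):
    print(tri([(w,u),(t,ut),(s,us)]),tri([(w,u),(s,us)]));L.append(atz(w,u,.156))
d=L[0]-L[1];print(L,np.mean(L,0),np.linalg.norm(d),np.arctan2(d[1],d[0]))
print('toaster',tri([(w,W(555,8)),(s,(318,134))]),tri([(w,W(565,278)),(s,(324,112))]))
# two wrist views: template match lid end corners between w5 and w5a
g=[cv2.cvtColor(v['image'],cv2.COLOR_BGR2GRAY) for v in(w,a)]
for u in(W(439,82),W(437,296)):
    p=np.array([[u]],np.float32);q0=np.array([[proj(a,atz(w,u,.156))]],np.float32)
    q,st,e=cv2.calcOpticalFlowPyrLK(g[0],g[1],p,q0.copy(),winSize=(15,15),maxLevel=0,flags=cv2.OPTFLOW_USE_INITIAL_FLOW)
    print(q0,q,st,e,tri([(w,u),(a,q[0,0])]))
E
```

```text
(array([ 0.60968071, -0.16724821,  0.15416515]), [np.float64(0.0012212967301666639), np.float64(0.0034475673051843334), np.float64(0.0033269681745085647)]) (array([ 0.60807293, -0.16620067,  0.15399801]), [np.float64(0.0017507498730064742), np.float64(0.0017507498730066962)])
(array([ 0.58845874, -0.33037929,  0.1459015 ]), [np.float64(0.00121057567698106), np.float64(0.0023837920523998267), np.float64(0.003585167167231497)]) (array([ 0.58736552, -0.33150395,  0.14484999]), [np.float64(0.0023663616325412928), np.float64(0.0023663616325412104)])
[array([ 0.60963666, -0.16597777,  0.156     ]), array([ 0.58944834, -0.32445457,  0.156     ])] [ 0.5995425  -0.24521617  0.156     ] 0.15975751147223435 1.444089055650832
toaster (array([ 0.65126495, -0.13481016,  0.20112078]), [np.float64(0.01928044728645375), np.float64(0.01928044728645349)]) (array([ 0.65214895, -0.29117584,  0.20276353]), [np.float64(0.016927445594253316), np.float64(0.016927445594253313)])
[[[375.37628 178.88898]]] [[[365.1892  159.55206]]] [[1]] [[12.262362]] (array([ 6.23170407e-01, -1.70989278e-01, -4.69658850e-04]), [np.float64(0.001081108739356999), np.float64(0.0010811087393570726)])
[[[370.9085 327.0147]]] [[[371.61865 334.4388 ]]] [[1]] [[45.570415]] (array([ 0.58747613, -0.30339817,  0.19236037]), [np.float64(0.0012267237517084013), np.float64(0.0012267237517081468)])
```

```bash
python3 -c "
from h import *
go(.5995,-.2452,.20,1.444)"
```

```text
t10.22 at [ 0.5722 -0.2302  0.2596] [-3.1411e+00 -4.0000e-04  1.4283e+00] j6 -0.33 F [-0.2 -0.3  0.1] w 0.0563 f 0.0
units [-0.44   1.165  2.384] -0.15
```

>>> servo_tool --pt "-0.44 1.16 0 -0.15 0.66" --pt "-0.44 1.16 1 -0.15 0.66" --pt "-0.44 1.16 2.4 -0.15 0.66" --pt "-0.44 1.16 2.4 -0.15 0.66" --pt "-0.44 1.16 2.4 -0.15 0.66" --pt "-0.44 1.16 2.4 -0.15 0.66"

```text
time: 10.72
tool_pos: [0.6001, -0.2462, 0.2021]
ee_rot: [3.139, 0.001, 1.443]
wrist_force: [0.8, 0.0, 0.4]
width: 0.0321
finger_force: 0.0
```

```bash
python3 - <<'E'
from h import *
go(.5995,-.2452,.128,1.444)
s=snap('wrist');pickle.dump(s,open('w6.pkl','wb'))
for P in([.6096,-.166,.156],[.5894,-.3245,.156],[.5995,-.2452,.156]): print(proj(s,P))
cv2.imwrite('pics/w6.png',cv2.resize(s['image'][60:360,120:520],None,fx=2,fy=2,interpolation=cv2.INTER_CUBIC))
E
```

```text
t10.72 at [ 0.6001 -0.2462  0.2021] [3.1391e+00 9.0000e-04 1.4434e+00] j6 -0.35 F [0.8 0.  0.4] w 0.0321 f 0.0
units [ 0.036 -0.029  2.962] -0.006
[np.float64(316.1794293474203), np.float64(105.34695491758363)]
[np.float64(316.5779626434753), np.float64(304.5466942505626)]
[np.float64(316.3875009449556), np.float64(213.45111698792456)]
```

View pics/w6.png

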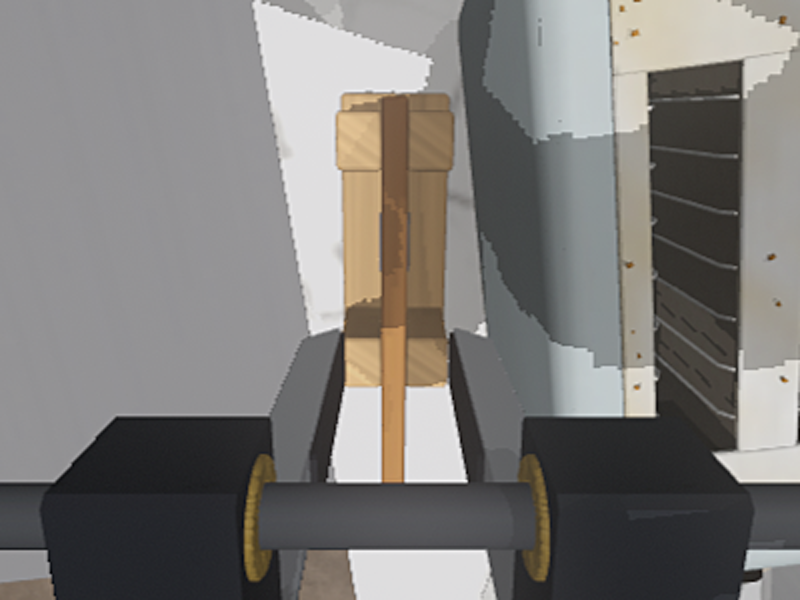

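w6 shows the lid's top edge vertical at crop x≈395, centred between the fingers, with its far end at (395,97). The stand cheeks are visible, and the toaster front is to the right with a clear gap. I'll descend in stages.

>>> servo_tool --pt "-0.02 0 0.8 0 0.66" --pt "-0.02 0 1.6 0 0.66" --pt "-0.02 0 2.3 0 0.66" --pt "-0.02 0 2.3 0 0.66" --pt "-0.02 0 2.3 0 0.66"

```text
time: 11.18
tool_pos: [0.6001, -0.2474, 0.1444]
ee_rot: [3.139, 0.001, 1.443]
wrist_force: [0.4, -0.2, 1.1]
width: 0.0319
finger_force: 0.0
```

```bash
python3 - <<'E'
from h import *
go(.5995,-.246,.128,1.444)
w5=load('w5.pkl');w6=load('w6.pkl')
W=lambda x,y:(20+(x+.5)*.75-.5,60+(y+.5)*.75-.5);V=lambda x,y:(120+(x+.5)/2-.5,60+(y+.5)/2-.5)
print('lid +y end',tri([(w5,W(439,82)),(w6,V(395,97))]),atz(w6,V(395,97),.156))
w=load('w2.pkl');Q=lambda x,y:(196+(x+.5)/3-.5,121+(y+.5)/3-.5)
A=atz(w,Q(130,72),.08);B=atz(w,Q(436,482),.08);d=A-B;yaw=np.arctan2(d[1],d[0])-np.pi/2
print('rim',np.linalg.norm(d),yaw,(A+B)/2+.024*np.array([np.cos(yaw),np.sin(yaw),0]))
print('flange',atz(w,Q(364,241),.0735),'-y barrel end',atz(w,Q(408,300),.085),'exp',bx([.5525,.2177,-.22],(0,-.021,.085)))
E
```

```text
t11.18 at [ 0.6001 -0.2474  0.1444] [3.1393e+00 9.0000e-04 1.4425e+00] j6 -0.35 F [ 0.4 -0.2  1.1] w 0.0319 f 0.0
units [ 0.052 -0.031  0.654] -0.014
lid +y end (array([ 0.61052236, -0.16707246,  0.14232189]), [np.float64(0.000784097005942009), np.float64(0.0007840970059419782)]) [ 0.61009672 -0.1680439   0.156     ]
rim 0.15568723288003156 -0.2146360508048477 [0.5520058  0.21939438 0.08      ]
flange [0.55277696 0.21779733 0.0735    ] -y barrel end [0.55083603 0.19825114 0.085     ] exp [0.54791718 0.19720615 0.085     ]
```

>>> servo_tool --pt "0.04 0 0.3 0 0.66" --pt "0.04 0 0.65 0 0.66" --pt "0.04 0 0.65 0 0.66" --pt "0.04 0 0.65 0 1" --pt "0.04 0 0.65 0 1" --pt "0.04 0 0.65 0 1" --pt "0.04 0 0.65 0 1" --pt "0.04 0 0.65 0 1" --pt "0.04 0 0.65 0 1"

```text
time: 11.93
tool_pos: [0.5998, -0.2463, 0.1265]
ee_rot: [3.141, 0.0, 1.442]
wrist_force: [-1.4, 0.7, 0.8]
width: 0.0097
finger_force: 30.0
```

>>> servo_tool --pt "0 0 0 0 1" --pt "0 0 0 0 1" --pt "0 0 0 0 1"

```text
time: 12.18
tool_pos: [0.5998, -0.2463, 0.1265]
ee_rot: [3.141, 0.0, 1.442]
wrist_force: [-0.4, -0.6, 1.9]
width: 0.0098
finger_force: 30.0
```

```bash
python3 -c "
from h import *
go(.5995,-.246,.228,1.444);o=robot.get_obs();print(o['wrist_torque'])"
```

```text
t12.18 at [ 0.5998 -0.2463  0.1265] [3.1409e+00 4.0000e-04 1.4424e+00] j6 -0.35 F [-0.4 -0.6  1.9] w 0.0098 f 30.0
units [ 0.012 -0.012 -4.059] -0.015
[-0.05606337  0.02366659 -0.02320276]
```

>>> servo_tool --pt "0 0 -0.5 0 1" --pt "0 0 -1.2 0 1" --pt "0 0 -2.2 0 1" --pt "0 0 -3.2 0 1" --pt "0 0 -4.2 0 1" --pt "0 0 -5 0 1" --pt "0 0 -5 0 1"

```text
time: 12.77
tool_pos: [0.6011, -0.2469, 0.2572]
ee_rot: [3.133, 0.003, 1.442]
wrist_force: [-0.4, 0.0, -0.5]
width: 0.0102
finger_force: 30.0
```

```bash
python3 - <<'E'
from h import *
yb=-.219
go(.5528-.0,.2184,.25,yb+np.pi/2)
s=snap('side');pickle.dump(s,open('s7.pkl','wb'))
E
```

```text
t12.77 at [ 0.6011 -0.2469  0.2572] [3.1326 0.0032 1.4425] j6 -0.35 F [-0.4  0.  -0.5] w 0.0102 f 30.0
units [18.211 -4.299  0.288] 0.866
```

>>> servo_tool --pt "0.8 -0.2 0 0.1 1" --pt "2 -0.5 0 0.2 1" --pt "3.3 -0.8 0 0.3 1" --pt "4.6 -1.1 0 0.4 1" --pt "5.9 -1.4 0 0.5 1" --pt "7.2 -1.7 0 0.5 1" --pt "8.5 -2 0 0.6 1" --pt "9.8 -2.3 0 0.7 1" --pt "11.1 -2.6 0 0.8 1" --pt "12.2 -2.9 0 0.87 1"

```text
time: 13.65
tool_pos: [0.5652, 0.0678, 0.2482]
ee_rot: [-3.137, 0.001, 1.352]
wrist_force: [0.6, 0.2, -1.6]
width: 0.0098
finger_force: 30.0
```

>>> servo_tool --pt "1.2 -0.3 0 0 1" --pt "2.4 -0.6 0 0 1" --pt "3.6 -0.8 0 0 1" --pt "4.7 -1 0 0 1" --pt "5.4 -1.2 0 0 1" --pt "5.7 -1.3 0 0 1" --pt "5.7 -1.3 0 0 1" --pt "5.7 -1.3 0 0 1" --pt "5.7 -1.3 0 0 1"

```text
time: 14.4
tool_pos: [0.566, 0.2104, 0.2503]
ee_rot: [-3.141, 0.001, 1.35]
wrist_force: [0.7, -0.3, -2.4]
width: 0.01
finger_force: 30.0
```

```bash
python3 - <<'E'
from h import *
yb=-.219
go(.5528,.2184,.22,yb+np.pi/2)
E
```

```text
t14.40 at [0.566  0.2104 0.2503] [-3.1408e+00  1.5000e-03  1.3499e+00] j6 0.48 F [ 0.7 -0.3 -2.4] w 0.0100 f 30.0
units [ 0.198 -0.586  1.21 ] -0.018
```

>>> servo_tool --pt "0.1 -0.3 0.2 0 1" --pt "0.2 -0.58 0.5 0 1" --pt "0.2 -0.58 0.9 0 1" --pt "0.2 -0.58 1.2 0 1" --pt "0.2 -0.58 1.2 0 1" --pt "0.2 -0.58 1.2 0 1" --pt "0.2 -0.58 1.2 0 1"

```text
time: 14.98
tool_pos: [0.5533, 0.2195, 0.2211]
ee_rot: [3.141, 0.0, 1.351]
wrist_force: [0.1, 0.2, -2.3]
width: 0.0097
finger_force: 30.0
```

```bash
python3 - <<'E'
from h import *
go(.5528,.2184,.1885,-.219+np.pi/2)
S={n:snap(n) for n in('side','top','wrist')};pickle.dump(S,open('f8.pkl','wb'))
o=robot.get_obs();p=o['tool_pos'];q=[p[0],p[1],o['ee_rot'][2]-np.pi/2]
b=[.5528,.2184,-.219]; zo=p[2]-.1035
for n in S:
    print(n,'lid top ends,barrel ends pred',[np.round(proj(S[n],bx(q,X)),1).tolist() for X in((0,.08,zo+.133),(0,-.08,zo+.133),(0,.018,zo),(0,-.018,zo),(0,.08,zo+.015),(0,-.08,zo+.015))],'hinge barrel',[np.round(proj(S[n],bx(b,X)),1).tolist() for X in((0,.049,.085),(0,.021,.085),(0,-.021,.085),(0,-.049,.085),(-.024,.08,.08))])
E
```

```text
t14.98 at [0.5533 0.2195 0.2211] [3.1413 0.     1.3507] j6 0.50 F [ 0.1  0.2 -2.3] w 0.0097 f 30.0
units [-0.045 -0.008  1.304] -0.01
side lid top ends,barrel ends pred [[313.4, 204.6], [335.1, 169.8], [322.9, 225.6], [327.4, 217.6], [314.6, 236.6], [334.7, 201.0]] hinge barrel [[319.4, 240.5], [323.0, 234.0], [328.1, 224.7], [331.3, 218.7], [323.2, 251.4]]
top lid top ends,barrel ends pred [[238.0, 195.9], [304.5, 211.3], [269.9, 207.6], [282.9, 210.6], [246.5, 201.7], [305.3, 215.3]] hinge barrel [[260.8, 206.5], [270.6, 208.8], [285.3, 212.2], [295.1, 214.4], [248.1, 212.6]]
wrist lid top ends,barrel ends pred [[317.1, 101.8], [317.3, 380.9], [317.4, 177.3], [317.5, 213.9], [317.4, 108.0], [317.5, 279.6]] hinge barrel [[317.1, 142.4], [317.1, 169.6], [317.2, 208.3], [317.2, 232.8], [293.2, 110.8]]
```

```bash
python3 - <<'E'
from h import *
S=load('f8.pkl');im=np.zeros((600,800,3),np.uint8)
def put(n,x,y,w,h,k,X,Y):
    c=cv2.resize(S[n]['image'][y:y+h,x:x+w],None,fx=k,fy=k,interpolation=cv2.INTER_CUBIC);im[Y:Y+c.shape[0],X:X+c.shape[1]]=c
put('side',292,162,65,100,6,0,0);put('wrist',250,90,134,148,3,396,0);put('top',235,190,75,30,5,396,447)
cv2.imwrite('pics/f8.png',im)
E
```

```text
(no output)
```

View pics/f8.png

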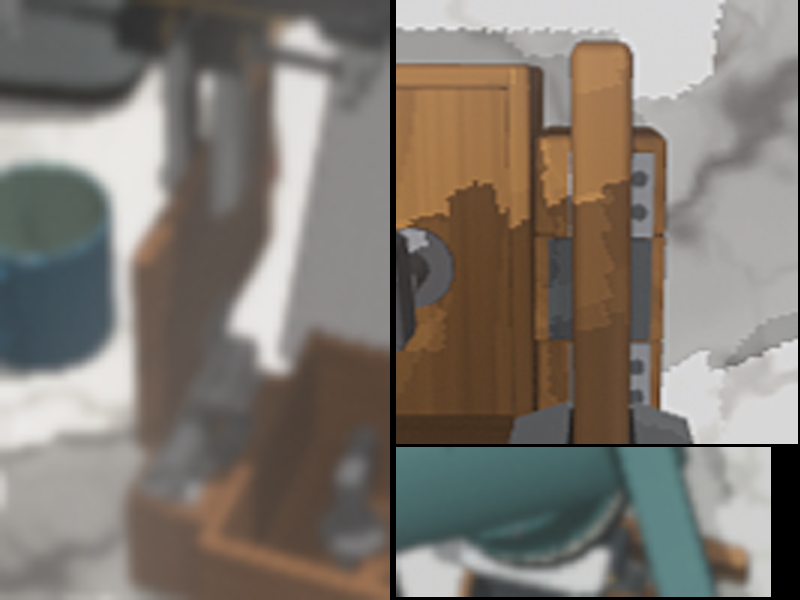

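f8 shows the plug lying in the box and the lid upright over the gap. In the wrist crop the lid is at x≈602, its end at y≈43. The gap plate spans y 237–338, and the rim edge is at x≈529. I'll check these against the predictions.

```bash
python3 - <<'E'
from h import *
S=load('f8.pkl');w=S['wrist'];b=[.5528,.2184,-.219]
f=lambda X:np.round((np.array(proj(w,bx(b,X)))-[250,90])*3+[396,0],0)
for n,X in dict(gapU=(.01,.021,.068),gapD=(.01,-.021,.068),blkU=(.024,.056,.068),blkD=(.024,-.056,.068),rimU=(-.024,.08,.08),rimD=(-.024,-.04,.08)).items(): print(n,f(X))
go(.5531,.2184,.1885,-.219+np.pi/2)
E
```

```text
gapU [625. 231.]
gapD [624. 342.]
blkU [665. 133.]
blkD [660. 429.]
rimU [526.  62.]
rimD [532. 401.]
t15.13 at [0.5535 0.2197 0.2217] [ 3.1404e+00 -5.0000e-04  1.3510e+00] j6 0.50 F [ 0.6 -0.6 -2.7] w 0.0099 f 30.0
units [-0.054 -0.002  1.327] -0.008
```

>>> servo_tool --pt "-0.05 -0.03 0.2 0 1" --pt "-0.05 -0.03 0.4 0 1" --pt "-0.05 -0.03 0.6 0 1" --pt "-0.05 -0.03 0.8 0 1" --pt "-0.05 -0.03 0.8 0 1" --pt "-0.05 -0.03 0.8 0 1" --pt "-0.05 -0.03 0.8 0 1"

```text
time: 15.72
tool_pos: [0.552, 0.2187, 0.201]
ee_rot: [3.142, 0.0, 1.351]
wrist_force: [0.0, -0.3, -2.7]
width: 0.0098
finger_force: 30.0
```

```bash
python3 -c "
from h import *
go(.5525,.2187,.1885,1.350);o=robot.get_obs();print(o['wrist_torque'])"
```

```text
t15.72 at [0.552  0.2187 0.201 ] [3.1416e+00 1.0000e-04 1.3513e+00] j6 0.50 F [ 0.  -0.3 -2.7] w 0.0098 f 30.0
units [0.003 0.019 0.499] 0.013
[-0.00511156 -0.03288858 -0.00137499]
```

>>> servo_tool --pt "0 0.02 0.1 0 1" --pt "0 0.02 0.2 0 1" --pt "0 0.02 0.3 0 1" --pt "0 0.02 0.4 0 1" --pt "0 0.02 0.49 0 1" --pt "0 0.02 0.49 0 1" --pt "0 0.02 0.49 0 1" --pt "0 0.02 0.49 0 1"

```text
time: 16.38
tool_pos: [0.5525, 0.2186, 0.1888]
ee_rot: [3.141, 0.0, 1.351]
wrist_force: [0.3, -0.5, -2.2]
width: 0.0098
finger_force: 30.0
```

```bash
python3 -c "
from h import *
go(.5525,.2187,.1885,1.350);o=robot.get_obs();print(o['wrist_torque'])
print({n:pickle.dump(snap(n),open('g_'+n+'.pkl','wb')) for n in('wrist','side')})"
```

```text
t16.38 at [0.5525 0.2186 0.1888] [3.1414 0.     1.3513] j6 0.50 F [ 0.3 -0.5 -2.2] w 0.0098 f 30.0
units [ 0.003 -0.001  0.014] 0.013
[-0.02768282 -0.02578021 -0.03213236]
{'wrist': None, 'side': None}
```

>>> servo_tool --pt "0 0 0 0 1" --pt "0 0 0 0 1" --pt "0 0 0 0 1" --pt "0 0 0 0 1"

```text
time: 16.82
tool_pos: [0.5525, 0.2186, 0.1888]
ee_rot: [3.141, 0.0, 1.351]
wrist_force: [-0.3, -0.6, -1.5]
width: 0.0096
finger_force: 30.0
```

```bash
python3 -c "
from h import *
go(.5525,.2187,.1885,1.350)
print(robot.close_job())"
```

```text
t16.82 at [0.5525 0.2186 0.1888] [3.1415 0.     1.3513] j6 0.50 F [-0.3 -0.6 -1.5] w 0.0096 f 30.0
units [ 0.003 -0.     0.012] 0.013
the job is handed in; nothing more can be done
None
```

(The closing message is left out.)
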